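# Return three mixed-up movements to their own cases

### The arm

A 6-joint arm with a two-finger parallel gripper is mounted at the origin on the work surface. World frame = base frame: x ahead of the robot, y to its left, z up, the work surface at z = 0. Lengths are in m, angles in rad, forces in N, time in s.
With the tool pointing down it reaches from about 0.35 to 0.875 m from the base axis. Payload 4.2 kg.
Tool frame: the origin (TCP) lies at the very end of the fingers, on their centre line; the grasp point (between the pads) lies 19 mm behind it; z points along the fingers, y is the line along which they close (so a half turn about z gives the same grasp; the last joint's range is limited). The gripper opens to 87 mm and grips with 3 to 60 N. Pads are 19 mm wide; open, the fingers measure 117 mm over their backs; the gripper's body (75 mm by 190 mm) begins 51 mm behind the grasp point.
Start: joints at [1.365, 0.385, 0.008, 0, -1.194, -0.259], TCP at [0.28, 0.559, 0.223] pointing down, gripper open.
Joint ranges: [-3.14, 3.14], [-1.21, 2.06], [-1.07, 1.41], [-3.16, 2.05], [-2.99, -0.16], [-3.1, 3.1]. Speed limits (rad/s): [2.79, 2.79, 3.14, 3.14, 3.14, 3.14].

### API

Orientations are given as a rotation vector (axis times angle).
In Python, from plant import manip, read_camera, spot_in, spot_point gives the robot as it stands.
- The arm moves only by the tool apply_moves, never from a script. Its argument "deltas" is one flat list of numbers, 6 for each row, row after row: the shift along the tool's x, y, z scaled (see below), then the turn, a rotation vector about the tool's x, y, z scaled (see below). A call has 1 to 12 rows; each row is the pose to reach, as a shift and turn from the pose commanded when the call began, along the tool's axes at that moment, turning the shorter way round; what a row does not reach only later rows make up. The controller multiplies each number of a shift by 400 mm and each number of a turn by pi rad. A row lasts 1/10 s, in which the tool goes at most 50 mm and 8.59 degrees, less where a joint would pass 70% of its speed; a pose out of reach is approached as far as the arm can. A call with a number of a shift or a turn outside -1 to 1 is refused whole. A call with a gripper value outside its range is refused whole. "hand" is the finger opening in mm, from 0 to 87, set as the call begins (left out, the last holds). The fingers move at their own pace and stop on an object; "squeeze" is the grip in N (left out, the last holds). Time passes only in rows, so rows that repeat a pose let the fingers close. It gives the time, the measured TCP pose, the force, the opening and the grip force at its end, in the units of the state.
- manip.get_obs(): the state, without advancing time (a new reading comes with each control period).
- read_camera(name): name is "side" or "top"; returns a dict with "pixels" (480x640x3 uint8, red, green, blue), "intrinsics" (3x3 intrinsics, pixels), "R" (3x3) and "t" (3): a world point X has camera coordinates R X + t. Camera axes: x right, y down, z forward; pixel columns grow to the right and rows downward; lengths in m; the calibration is good to about 2 mm. A picture is of the moment at which its call begins. There is no depth.
- manip.sign_off(): hands the job in; it is judged then, once.
Trained networks look in a picture, given as the dict that the camera call returned (one of the last four; its "shot" number tells which), for a name from the list of things; names that differ only in an ending like _2 or _b are one class to them, and where a whole thing is asked for, a point or a joint stands for the part that bears it (a point fixed in the world has none). Each returns a list of dicts, best first, with "confidence" (0 to 1); they miss things now and then, are a little off and sometimes report something else, mostly with a low value. They report only what shows in the picture. A call takes as long as a camera call. They do not tell look-alikes from the thing itself.
- spot_in(picture, thing): "centre" ([column, row] in pixels, amid what is visible of it).
- spot_point(picture, thing): "centre" ([column, row] in pixels: a listed point, or the origin of a listed thing).
The state is a dict: "time_s": time; "joint_positions": joint angles; "qvel": joint speeds; "joint_efforts": joint torques, N m; "eef_pos": TCP position; "orientation": TCP orientation; "contact_force": force on the tool from outside, world axes, zero at the start; "torque": the same for the moment, N m; "gripper_width": opening from 0.0 (shut) to 1.0 (fully open); "gripper_force": force on a finger pad.
Only numpy, scipy, OpenCV 4.12 (cv2) and the standard library are available. Lean on these libraries where they do the work, as an engineer would, in place of code of your own. Each camera call takes 0.05 s, during which the arm holds its last target. There are 200 camera calls.

### The job

The three movements on the watchmaker's bench were put back on the wrong job trays. Put each one, right side up, on the middle of the black cushion in the tray that holds the case it belongs to: the large round movement with the pocket-watch case, the small round one with the wristwatch case, the oblong one with the oblong travel-clock case. Park one on the brown casing cushion on the way, never lay a bare movement on the bench or on the floor of a tray or let it turn over, set each down without dropping it, and leave the tweezers, the screwdriver and the oil stand where they lie.

Things in the scene. Friction and masses are not known exactly. Their poses are not given: they have to be found in the camera images.
- pocket_movement: large round brass pocket-watch movement, two plates with steel wheels and a balance on top: 44 mm across, cylindrical over 12 mm of height (balance parts reach 16 mm), about 65 g, rigid all round. Origin: centre of its underside; z up through it. Starts on the black cushion of a wrong tray.
- chrono_movement: small round silvery wristwatch movement with a dark half-moon rotor on top: 30 mm across, cylindrical over 8 mm of height (rotor to 11 mm), about 30 g. Origin: centre of its underside; z up through it. Starts on the black cushion of a wrong tray.
- clock_movement: oblong brass travel-clock movement, two plates on corner pillars with a balance on top: 48 mm (its x) by 34 mm (its y) by 16 mm high (balance and winding square to 20 mm), about 90 g; take it across the 34 mm. Origin: centre of its underside; z up through it. Starts on the black cushion of a wrong tray, its x within about 0.35 rad of the tray's x.
- pocket_tray: grey job tray, rim 9 mm high, fixed. Origin: at bench level under the centre of its black round cushion (56 mm across, flat top 16 mm above the bench). The tray spans x -36 to +114, y -36 to +36 mm; the empty case is centred at x +72, up to 17 mm above the bench; fingers closing along y clear it. Case: steel pocket watch, round shell 53 mm across, crown and wire bow at +x.
- wrist_tray: grey job tray, rim 9 mm high, fixed. Origin: at bench level under the centre of its black round cushion (56 mm across, flat top 16 mm above the bench). The tray spans x -36 to +114, y -36 to +36 mm; the empty case is centred at x +72, up to 15 mm above the bench; fingers closing along y clear it. Case: steel wristwatch, round shell 40 mm across, four strap lugs, crown at +y.
- clock_tray: grey job tray, rim 9 mm high, fixed. Origin: at bench level under the centre of its black round cushion (56 mm across, flat top 16 mm above the bench). The tray spans x -36 to +114, y -36 to +36 mm; the empty case is centred at x +72, up to 24 mm above the bench; fingers closing along y clear it. Case: brass travel clock, oblong open shell 58 (x) x 46 (y) mm.
- casing_cushion: round brown leather casing cushion standing free of any tray and empty at the start, 68 mm across, 20 mm high, flat firm top 62 mm across; fixed to the bench. The free spot. Origin: centre of its underside on the bench.
- tweezers: steel tweezers lying along their x, 120 x 14 x 5 mm, loose, between the trays. Origin: about mid-length on the bench.
- oil_stand: black oil stand with four small steel cups in a row along its x, 84 x 24 x 15 mm, loose, between the trays. Origin: centre of its underside.
- screwdriver: thin watchmaker's screwdriver lying along its x, 106 mm long, 9 mm thick, loose, between the trays. Origin: mid-length, on the bench.
Not all that is in view belongs to the job. There is more than one size of the chrono_movement; the job needs the smaller.

How it is judged:
By the outcome, as a careful person would: the job done as asked, in the order asked, and still so for the second after the job is handed in, with the robot touching nothing.
It also fails if it takes over 99 s, if anything falls off the work surface, if the arm or the gripper's body presses on something with over 40 N, if the wrist force passes 120 N, or if a joint passes its speed limit or range.

## Working session

There is one attempt and no reset: what is moved stays moved. The work goes in short steps, Python scripts to look and compute and a tool call to move; the robot and the scene stay as the last step left them, time stands still between calls to the robot, and variables do not carry over. Pictures are saved under pics/ and viewed, at most 14 in all, crops included, and the job is handed in when it is done.

Besides the shell and the picture viewer there is one more tool, called after "Emit:" in YAML: its name, and indented under it one key for each argument. apply_moves: Moves the arm, as the interface text tells. Its arguments: {"type":"object","properties":{"deltas":{"type":"array"},"hand":{"type":"number"},"squeeze":{"type":"number"}},"required":["deltas"]}

```bash
mkdir -p pics; ls
cat > h.py <<'E'
import numpy as np, cv2
from scipy.spatial.transform import Rotation as Rn
from plant import manip, read_camera, spot_in, spot_point
def back(p,uv,z):
    K,R,t=np.array(p["intrinsics"]),np.array(p["R"]),np.array(p["t"])
    d=R.T@np.linalg.inv(K)@np.array([uv[0],uv[1],1.]); c=-R.T@t
    return c+d*(z-c[2])/d[2]
def proj(p,X):
    K,R,t=np.array(p["intrinsics"]),np.array(p["R"]),np.array(p["t"])
    q=K@(R@np.array(X)+t); return q[:2]/q[2]
def save(p,n): cv2.imwrite(f"pics/{n}.png",p["pixels"][:,:,::-1])
E
python3 - <<'E'
from h import *
P={n:read_camera(n) for n in("top","side")}
H=dict(pocket_movement=.016,chrono_movement=.016,clock_movement=.016,pocket_tray=0,wrist_tray=0,clock_tray=0,casing_cushion=0,tweezers=0,oil_stand=0,screwdriver=0)
for n,p in P.items():
    save(p,n+"0"); print(n,-np.array(p["R"]).T@p["t"])
    for k,z in H.items():
        print(k,[(np.round(d["centre"]).tolist(),round(d["confidence"],2),np.round(back(p,d["centre"],z)[:2],3).tolist()) for d in spot_point(p,k) if d["confidence"]>.2])
o=manip.get_obs();print(o["eef_pos"],o["orientation"],o["time_s"])
E
```

```text
pics
top [0.27691781 0.00687212 1.16072402]
pocket_movement [([267.0, 252.0], 0.69, [0.489, 0.119])]
chrono_movement [([318.0, 214.0], 0.6, [0.577, -0.003])]
clock_movement [([465.0, 217.0], 0.65, [0.559, -0.347])]
pocket_tray [([467.0, 221.0], 0.95, [0.554, -0.355])]
wrist_tray [([267.0, 254.0], 0.56, [0.488, 0.12]), ([463.0, 216.0], 0.36, [0.567, -0.348])]
clock_tray [([366.0, 215.0], 0.56, [0.576, -0.117])]
casing_cushion [([175.0, 229.0], 0.78, [0.555, 0.34])]
tweezers [([225.0, 265.0], 0.46, [0.463, 0.22])]
oil_stand [([408.0, 215.0], 0.92, [0.572, -0.218]), ([266.0, 248.0], 0.21, [0.503, 0.121])]
screwdriver [([463.0, 218.0], 0.62, [0.561, -0.347]), ([318.0, 258.0], 0.6, [0.474, -0.0]), ([367.0, 214.0], 0.34, [0.577, -0.12])]
side [ 0.40854675 -0.64898258  0.63908135]
pocket_movement [([299.0, 216.0], 0.88, [0.491, 0.115])]
chrono_movement [([363.0, 255.0], 0.93, [0.593, -0.012]), ([364.0, 298.0], 0.48, [0.573, -0.113])]
clock_movement [([393.0, 432.0], 0.85, [0.561, -0.347])]
pocket_tray [([390.0, 438.0], 0.85, [0.559, -0.346])]
wrist_tray [([301.0, 219.0], 0.65, [0.496, 0.124]), ([384.0, 354.0], 0.21, [0.583, -0.215])]
clock_tray [([362.0, 306.0], 0.89, [0.57, -0.115]), ([300.0, 260.0], 0.5, [0.481, 0.006]), ([318.0, 158.0], 0.25, [0.563, 0.342])]
casing_cushion [([317.0, 156.0], 0.64, [0.561, 0.35])]
tweezers [([280.0, 191.0], 0.78, [0.462, 0.224]), ([301.0, 261.0], 0.53, [0.482, 0.005])]
oil_stand [([381.0, 353.0], 0.66, [0.579, -0.213])]
screwdriver [([299.0, 260.0], 0.63, [0.479, 0.007])]
[0.28011307 0.55866467 0.22253227] [ 3.05707514e+00 -7.23505881e-01  3.47169385e-05] 1.1
```

View pics/top0.png

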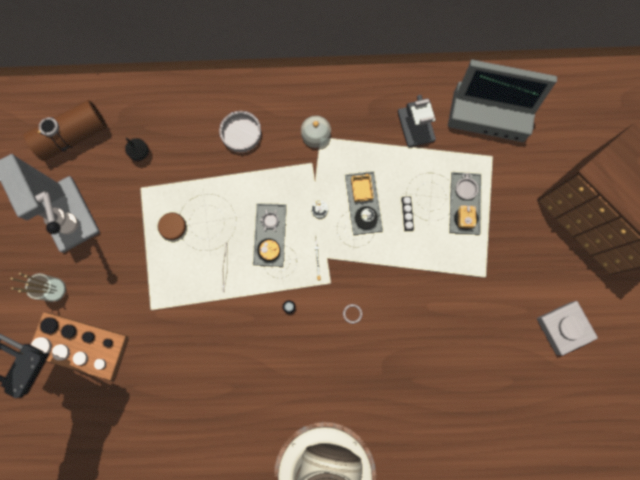

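View pics/side0.png

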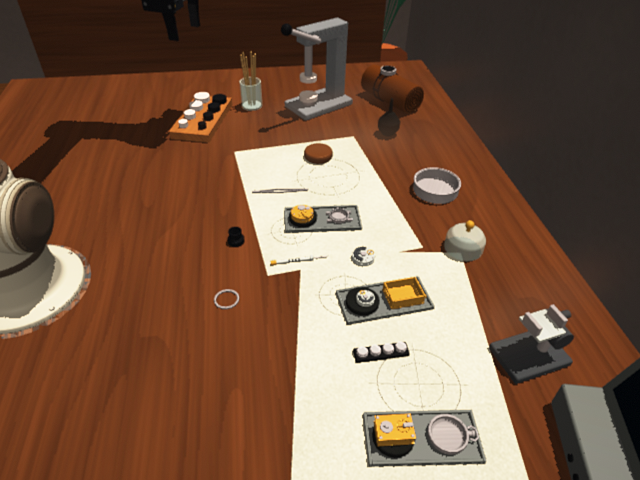

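The top view shows three trays. The wrist tray is at about (270,235) with the pocket movement at (268,250). The clock tray is at (364,203) with the small chrono at (366,215). The pocket tray is at (466,203) with the clock movement at (467,217). A larger look-alike chrono lies on the paper at (319,209), and the cushion is at (172,226). Next I'll crop for precise poses.

```bash
cat >> h.py <<'E'
from scipy.optimize import minimize
def sil(p,x,pts,w,s=4):
    """soft silhouette of hull of 3D pts (tray/object frame) at pose x,y,yaw in window w=(u0,v0,u1,v1)"""
    c,sn=np.cos(x[2]),np.sin(x[2])
    W=[proj(p,[x[0]+c*a-sn*b,x[1]+sn*a+c*b,z]) for a,b,z in pts]
    q=((np.array(W)-[w[0],w[1]]+.5)*s-.5)
    h=cv2.convexHull(q.astype(np.float32))
    m=np.zeros(((w[3]-w[1])*s,(w[2]-w[0])*s),np.uint8)
    cv2.fillConvexPoly(m,np.round(h*16).astype(np.int32),255,shift=4,lineType=cv2.LINE_AA)
    return cv2.resize(m,(w[2]-w[0],w[3]-w[1]),interpolation=cv2.INTER_AREA)/255.
def box(x0,x1,y0,y1,z0,z1): return [(a,b,z) for a in(x0,x1) for b in(y0,y1) for z in(z0,z1)]
def cyl(r,z0,z1): return [(r*np.cos(a),r*np.sin(a),z) for a in np.linspace(0,2*np.pi,48) for z in(z0,z1)]
E
python3 - <<'E'
from h import *
t=cv2.imread("pics/top0.png");s=cv2.imread("pics/side0.png")
C=lambda im,u,v,w=70,h=70:cv2.resize(im[v-h//2:v+h//2,u-w//2:u+w//2],(260,260),interpolation=cv2.INTER_NEAREST)
S=lambda u,v:cv2.resize(s[v-50:v+50,u-65:u+65],(260,200),interpolation=cv2.INTER_NEAREST)
a=np.hstack([C(t,270,235),C(t,364,203),C(t,466,203)]);b=np.hstack([S(322,218),S(385,299),S(423,429)])
cv2.imwrite("pics/crop.png",np.vstack([a,b]))
E
```

```text
(no output)
```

View pics/crop.png

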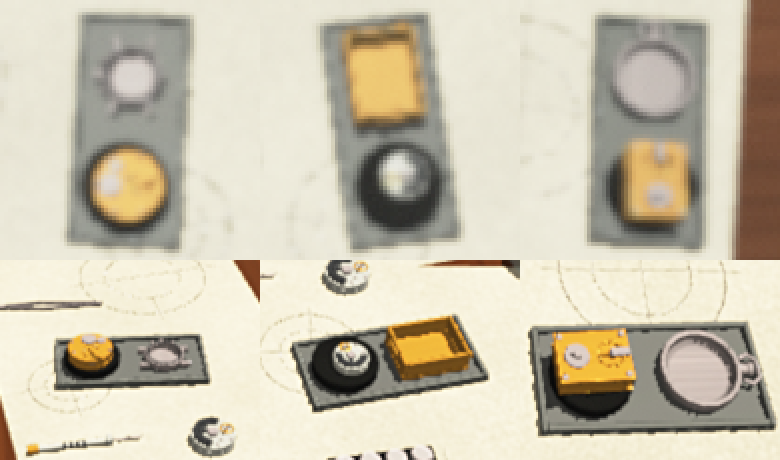

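Trays: +x points up in the top picture, and each is clearly separable from the paper. Pocket movement, small chrono and clock movement sit on the black cushions of the wrist, clock and pocket trays respectively. Now I'll fit silhouettes.

```bash
cat > fit.py <<'E'
from h import *
def comp(m,u,v):
    n,l=cv2.connectedComponents(m.astype(np.uint8)); k=np.bincount(l[int(v)-3:int(v)+4,int(u)-3:int(u)+4].ravel(),minlength=n); k[0]=0
    return (l==k.argmax())
def fit(P,maskf,pts,x0,names=("top","side"),pad=12):
    data=[]
    for n in names:
        p=P[n]; im=p["pixels"].astype(int); 
        W=np.array([proj(p,[x0[0]+np.cos(x0[2])*a-np.sin(x0[2])*b,x0[1]+np.sin(x0[2])*a+np.cos(x0[2])*b,z]) for a,b,z in pts])
        c=W.mean(0); w=[max(0,int(W[:,0].min())-pad),max(0,int(W[:,1].min())-pad),min(640,int(W[:,0].max())+pad),min(480,int(W[:,1].max())+pad)]
        m=maskf(im)[w[1]:w[3],w[0]:w[2]]; m=comp(m,c[0]-w[0],c[1]-w[1]).astype(np.uint8)
        cs,_=cv2.findContours(m,0,1); m=cv2.drawContours(m.copy(),cs,-1,1,-1); data.append((p,w,m.astype(float)))
    f=lambda x:sum(np.abs(sil(p,x,pts,w)-m).sum()/m.sum() for p,w,m in data)
    x0=np.array(x0,float); best=None
    for k in range(3):
        r=minimize(f,x0,method="Nelder-Mead",options=dict(initial_simplex=np.vstack([x0,x0+[.006,0,0],x0+[0,.006,0],x0+[0,0,.12]]),xatol=1e-4,fatol=1e-4)); x0=r.x
    return np.round(r.x,4),round(r.fun,3)
nonpaper=lambda im:(im.min(2)<165)
gold=lambda im:(im[:,:,0]-im[:,:,2]>60)&(im[:,:,0]>110)
brown=lambda im:(im[:,:,0]-im[:,:,2]>25)
E
python3 - <<'E'
from fit import *
P={n:read_camera(n) for n in("top","side")}
for nm in (("top","side"),("top",),("side",)):
    print(nm)
    for k,x in dict(wrist=(.49,.12,0),clock=(.573,-.115,.12),pocket=(.557,-.35,-.0)).items():
        print(k,*fit(P,nonpaper,box(-.036,.114,-.036,.036,0,.009),x,nm))
    print("pm",*fit(P,gold,cyl(.022,.016,.028),(.49,.118,0),nm))
    print("cm",*fit(P,gold,box(-.024,.024,-.017,.017,.016,.032),(.558,-.347,0),nm))
    print("cush",*fit(P,nonpaper,cyl(.034,0.,.02),(.557,.343,0),nm))
E
```

```text
('top', 'side')
wrist [ 0.4962  0.1171 -0.066 ] 0.165
clock [ 0.5674 -0.1145  0.0924] 0.114
pocket [ 0.5589 -0.3491 -0.0989] 0.089
pm [0.4954 0.1134 0.0414] 0.714
cm [ 0.5612 -0.3474 -0.0729] 0.52
cush [ 0.5596  0.344  -0.0249] 0.212
('top',)
wrist [ 0.494   0.1152 -0.0644] 0.055
clock [ 0.5654 -0.1152  0.0909] 0.043
pocket [ 0.5576 -0.3492 -0.1032] 0.04
pm [ 0.4941  0.1127 -0.0294] 0.228
cm [ 0.5596 -0.3494 -0.0836] 0.138
cush [0.5581 0.3435 0.1084] 0.043
('side',)
wrist [ 0.4979  0.1191 -0.0773] 0.059
clock [ 0.5688 -0.1137  0.0948] 0.037
pocket [ 0.5605 -0.3485 -0.1118] 0.028
pm [ 0.4976  0.1167 -0.0072] 0.339
cm [ 0.5621 -0.3455 -0.1039] 0.246
cush [ 0.5622  0.3447 -0.0244] 0.101
```

```bash
cat >> fit.py <<'E'
def hullmask(f):
    return f
bright=lambda im:(im.max(2)>165)
def fith(P,pts,x0,names,mf=bright):
    import scipy.ndimage as nd
    out=[]
    for n in names:
        p=P[n]; u,v=proj(p,[x0[0],x0[1],.022]); m=mf(p["pixels"].astype(int)).copy()
        yy,xx=np.mgrid[:480,:640]; S=sil(p,x0,[(a*1.35,b*1.35,z) for a,b,z in pts],(0,0,640,480),2)>.5
        m=(m&S).astype(np.uint8); h=cv2.convexHull(cv2.findNonZero(m)); M=cv2.fillConvexPoly(np.zeros((480,640),np.uint8),h,1)>0
        out.append((n,*fit(P,lambda im:M,pts,x0,(n,))))
    return out
def go(x,y,z,psi):
    o=manip.get_obs(); R=Rn.from_rotvec(o["orientation"]); e=np.array(o["eef_pos"])
    T=np.array([[np.cos(psi),np.sin(psi),0],[np.sin(psi),-np.cos(psi),0],[0,0,-1]]).T
    d=R.inv().apply(np.array([x,y,z])-e)/.4; r=(R.inv()*Rn.from_matrix(T)).as_rotvec()/np.pi
    print(np.round(d,4).tolist(),np.round(r,4).tolist(),"dist",np.round(np.linalg.norm(d)*400),"deg",np.round(np.linalg.norm(r)*180,1))
E
python3 - <<'E'
from fit import *
P={n:read_camera(n) for n in("top","side")}
print("pm",fith(P,cyl(.022,.016,.028),(.4955,.115,0),P))
print("ch",fith(P,cyl(.015,.016,.026),(.572,-.115,0),P))
print("cm",fith(P,box(-.024,.024,-.017,.017,.016,.032),(.5605,-.348,-.1),P))
go(.4955,.1145,.10,-.066); go(.4955,.1145,.018,-.066)
E
```

```text
pm [('top', array([0.4949, 0.1129, 0.0976]), np.float64(0.065)), ('side', array([ 0.4993,  0.1248, -0.1417]), np.float64(0.172))]
ch [('top', array([ 0.573 , -0.1118,  0.0738]), np.float64(1.054)), ('side', array([ 0.5757, -0.1127,  0.1348]), np.float64(0.262))]
cm [('top', array([ 0.5611, -0.3497, -0.0714]), np.float64(0.071)), ('side', array([ 0.5643, -0.3423, -0.11  ]), np.float64(0.156))]
[0.9791, 0.7513, 0.3065] [-0.0, -0.0, -0.1269] dist 509.0 deg 22.8
[0.9791, 0.7513, 0.5115] [-0.0, -0.0, -0.1269] dist 534.0 deg 22.8
```

Emit:
apply_moves:
  deltas: [0.3,0.23,0.05,0,0,-0.05,0.9816,0.7513,0.3065,0,0,-0.1269,0.9816,0.7513,0.3065,0,0,-0.1269,0.9816,0.7513,0.3065,0,0,-0.1269,0.9816,0.7513,0.3065,0,0,-0.1269,0.9816,0.7513,0.3065,0,0,-0.1269,0.9816,0.7513,0.3065,0,0,-0.1269,0.9816,0.7513,0.3065,0,0,-0.1269,0.9816,0.7513,0.3065,0,0,-0.1269,0.9816,0.7513,0.3065,0,0,-0.1269,0.9816,0.7513,0.3065,0,0,-0.1269,0.9816,0.7513,0.3065,0,0,-0.1269]
  hand: 62
  squeeze: 12

```text
time_s: 2.5
eef_pos: [0.4967, 0.1125, 0.0994]
orientation: [3.139, -0.109, -0.001]
contact_force: [0.2, 0.1, -0.0]
gripper_width: 0.713
gripper_force: 0.0
```

Run:
```python
from fit import *
o=manip.get_obs();print(o["time_s"],o["eef_pos"],o["orientation"],o["gripper_width"]);go(.4965,.1147,.10,-.066);go(.4965,.1147,.018,-.066)
t=read_camera("top");s=read_camera("side");save(s,"s1");
c=lambda p,u,v:cv2.resize(p["pixels"][v-60:v+60,u-60:u+60,::-1],(380,380),interpolation=cv2.INTER_CUBIC)
cv2.imwrite("pics/c1.png",np.hstack([c(t,268,245),c(s,300,190)]))
print(proj(s,o["eef_pos"]),proj(t,o["eef_pos"]))
```

```text
2.5 [0.49670502 0.11248737 0.09944995] [ 3.13904394e+00 -1.09167271e-01 -1.40514212e-03] 0.7125238491618858
[-0.0009, -0.0055, -0.0014] [0.0002, 0.0003, -0.0011] dist 2.0 deg 0.2
[-0.0007, -0.0056, 0.2036] [0.0002, 0.0003, -0.0011] dist 81.0 deg 0.2
[301.39517609 181.35944814] [265.87802059 241.65865591]
```

View pics/c1.png

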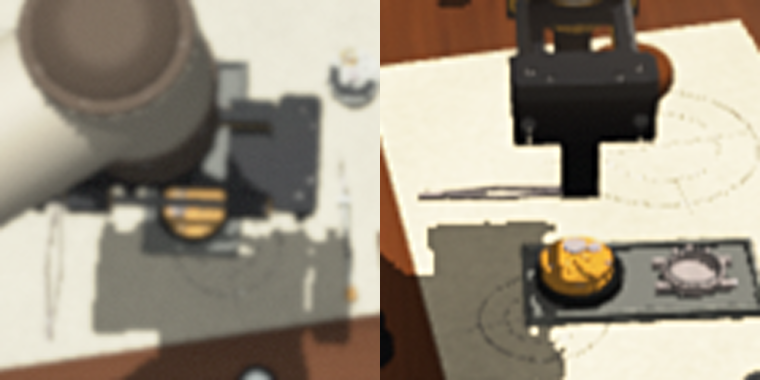

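Top crop: fingers straddle the pocket movement. Side crop: fingertip at about u=303, against 301 predicted, so the calibration agrees.

Run:
```python
from fit import *
o=manip.get_obs();print(o["time_s"],o["eef_pos"]);go(.4965,.1147,.018,-.066)
```

```text
2.6 [0.49663571 0.11467774 0.10034715]
[-0.0005, 0.0001, 0.2059] [-0.0002, -0.0003, 0.0] dist 82.0 deg 0.1
```

Emit:
apply_moves:
  deltas: [0,0,0.1,0,0,0,0,0,0.17,0,0,0,0,0,0.195,0,0,0,0,0,0.206,0,0,0,0,0,0.206,0,0,0]

```text
time_s: 3.1
eef_pos: [0.4969, 0.1152, 0.0182]
orientation: [-3.14, 0.101, -0.002]
contact_force: [-0.5, 0.0, 0.5]
gripper_width: 0.713
gripper_force: 0.0
```

Emit:
apply_moves:
  deltas: [0,0,0,0,0,0,0,0,0,0,0,0,0,0,0,0,0,0,0,0,0,0,0,0]
  hand: 36

```text
time_s: 3.5
eef_pos: [0.4968, 0.1141, 0.0184]
orientation: [-3.139, 0.104, -0.002]
contact_force: [-1.1, -0.7, 3.9]
gripper_width: 0.498
gripper_force: 12.0
```

Emit:
apply_moves:
  deltas: [0,0,-0.01,0,0,0,0,0,-0.05,0,0,0,0,0,-0.15,0,0,0,0,0,-0.15,0,0,0,0,0,-0.15,0,0,0]

```text
time_s: 4.0
eef_pos: [0.4967, 0.1143, 0.0785]
orientation: [-3.138, 0.104, -0.003]
contact_force: [-0.3, -1.2, -1.8]
gripper_width: 0.502
gripper_force: 12.0
```

Run:
```python
from fit import *
p=read_camera("side");save(p,"s2")
cv2.imwrite("pics/c2.png",cv2.resize(p["pixels"][130:250,230:390,::-1],(640,480),interpolation=cv2.INTER_CUBIC))
o=manip.get_obs();print(o["time_s"],o["eef_pos"],o["contact_force"],o["gripper_width"]);go(.56,.3442,.08,-.066)
```

```text
4.05 [0.49590128 0.11386582 0.07746807] [-0.27758733 -0.18438497 -0.55035475] 0.500631247422068
[0.1215, -0.5852, -0.0062] [-0.0001, 0.0001, -0.0002] dist 239.0 deg 0.1
```

View pics/c2.png

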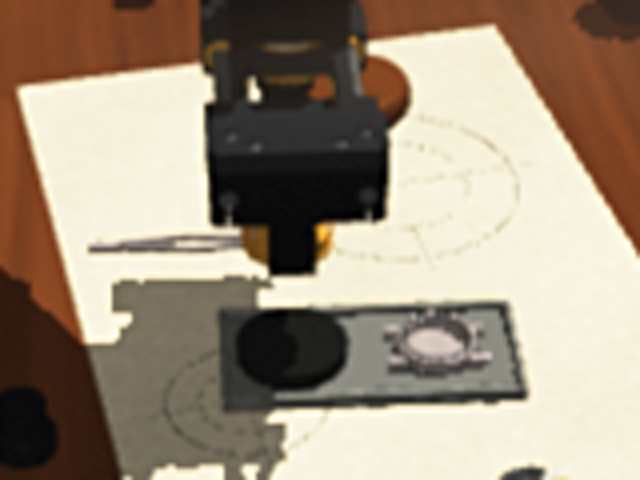

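The movement is held level between the fingers at (290,240) in the crop, and the wrist tray's cushion is clear. Now to the casing cushion.

Emit:
apply_moves:
  deltas: [0.02,-0.08,-0.006,0,0,0,0.04,-0.19,-0.006,0,0,0,0.065,-0.3,-0.006,0,0,0,0.09,-0.42,-0.006,0,0,0,0.11,-0.53,-0.006,0,0,0,0.1205,-0.5852,-0.006,0,0,0,0.1205,-0.5852,-0.006,0,0,0,0.1205,-0.5852,-0.006,0,0,0]
  squeeze: 16

```text
time_s: 4.85
eef_pos: [0.5588, 0.3438, 0.0778]
orientation: [3.137, -0.103, -0.005]
contact_force: [0.2, 0.1, -1.1]
gripper_width: 0.498
gripper_force: 16.0
```

Run:
```python
from fit import *
p=read_camera("side")
cv2.imwrite("pics/c3.png",cv2.resize(p["pixels"][80:200,240:400,::-1],(640,480),interpolation=cv2.INTER_CUBIC))
o=manip.get_obs();print(o["time_s"],o["eef_pos"],o["contact_force"],o["gripper_width"]);go(.5605,.3442,.0225,-.066)
print(proj(p,[.56,.3442,.02]),proj(p,o["eef_pos"]))
```

```text
4.9 [0.5589132  0.34323648 0.07825241] [ 0.24233616 -0.9280262  -0.44864938] 0.4991876342031774
[0.0042, -0.003, 0.1394] [0.0008, 0.0009, -0.0002] dist 56.0 deg 0.2
[316.74873629 150.08997175] [316.66940729 127.82154913]
```

View pics/c3.png

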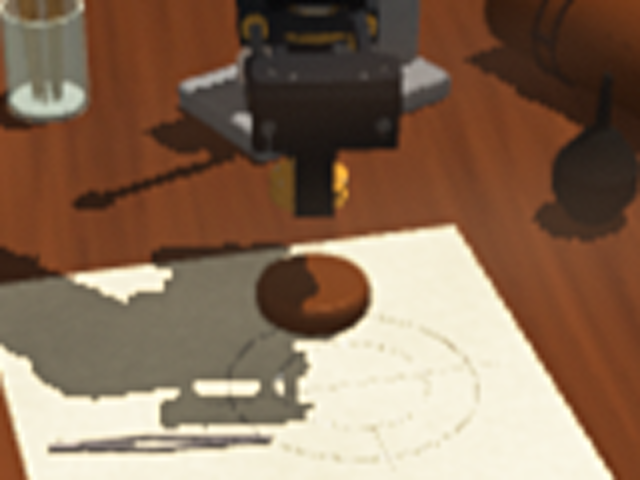

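Cushion centre is at about (318,152), with the held movement directly over it. Lowering.

Emit:
apply_moves:
  deltas: [0.003,-0.002,0.06,0,0,0,0.003,-0.002,0.105,0,0,0,0.003,-0.002,0.125,0,0,0,0.003,-0.002,0.133,0,0,0,0.003,-0.002,0.137,0,0,0,0.003,-0.002,0.139,0,0,0,0.003,-0.002,0.139,0,0,0]

```text
time_s: 5.6
eef_pos: [0.5616, 0.3454, 0.0252]
orientation: [-3.139, 0.104, -0.002]
contact_force: [0.0, 0.1, -0.8]
gripper_width: 0.495
gripper_force: 16.0
```

Emit:
apply_moves:
  deltas: [0,0,0.0025,0,0,0,0,0,0.0045,0,0,0,0,0,0.0045,0,0,0]

```text
time_s: 5.9
eef_pos: [0.5612, 0.3452, 0.0226]
orientation: [-3.14, 0.104, -0.0]
contact_force: [0.2, -0.7, 0.0]
gripper_width: 0.499
gripper_force: 16.0
```

Emit:
apply_moves:
  deltas: [0,0,0.001,0,0,0,0,0,0.001,0,0,0]

```text
time_s: 6.1
eef_pos: [0.5612, 0.3452, 0.0225]
orientation: [3.14, -0.104, 0.0]
contact_force: [-1.4, -1.0, 1.8]
gripper_width: 0.499
gripper_force: 16.0
```

Contact. Release, then lift.

Emit:
apply_moves:
  deltas: [0,0,0,0,0,0,0,0,0,0,0,0,0,0,0,0,0,0]
  hand: 62

```text
time_s: 6.4
eef_pos: [0.5613, 0.3452, 0.0221]
orientation: [-3.14, 0.104, -0.0]
contact_force: [0.3, 0.3, 0.5]
gripper_width: 0.668
gripper_force: 0.0
```

Emit:
apply_moves:
  deltas: [0,0,-0.03,0,0,0,0,0,-0.12,0,0,0,0,0,-0.22,0,0,0,0,0,-0.22,0,0,0,0,0,-0.22,0,0,0]

```text
time_s: 6.9
eef_pos: [0.5618, 0.3458, 0.1125]
orientation: [-3.137, 0.104, -0.004]
contact_force: [0.4, -1.0, -1.2]
gripper_width: 0.712
gripper_force: 0.0
```

Run:
```python
from fit import *
p=read_camera("side");
o=manip.get_obs();print(o["time_s"],o["eef_pos"]);go(.572,-.1125,.11,.092)
cv2.imwrite("pics/c4.png",np.hstack([cv2.resize(p["pixels"][100:200,260:360,::-1],(400,400),interpolation=cv2.INTER_CUBIC),cv2.resize(p["pixels"][265:325,335:395,::-1],(400,400),interpolation=cv2.INTER_CUBIC)]))
for X in ([.567,-.1145,.016],[.572,-.1125,.016],[.572,-.1125,.024]): print((proj(p,X)-[335,265])*400/60+[400,0])
```

```text
6.95 [0.56097068 0.34507752 0.11071477]
[0.1035, 1.1396, 0.0009] [-0.0002, -0.0, -0.0504] dist 458.0 deg 9.1
[570.42771872 226.25420205]
[588.49188739 218.25003201]
[590.93224903 196.59139557]
```

View pics/c4.png

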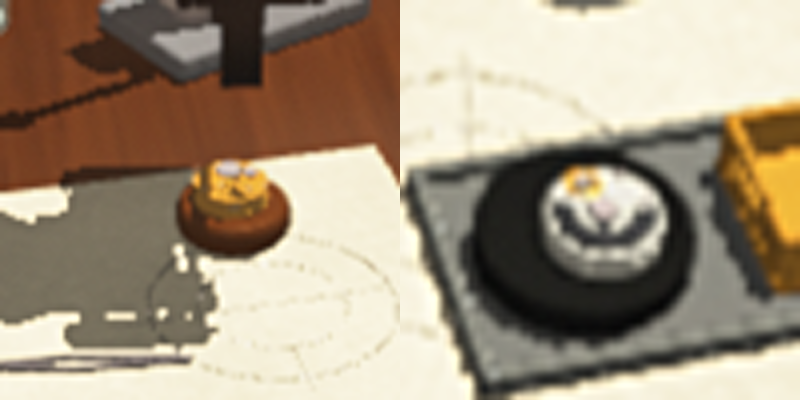

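Pocket movement sits centred and upright on the casing cushion (235,195). The small chrono's top is at about (604,207) in the right crop, giving (0.572,-0.1155). Heading there.

Emit:
apply_moves:
  deltas: [0.1035,1.14,0.001,0,0,-0.0504,0.1035,1.0,0.001,0,0,-0.0504]
  hand: 48

```text
out of range; nothing moved
```

Run:
```python
from fit import *
o=manip.get_obs();print(o["time_s"],o["eef_pos"]);go(.572,-.1155,.10,.092)
```

```text
6.95 [0.56097068 0.34507752 0.11071477]
[0.104, 1.1471, 0.0259] [-0.0002, -0.0, -0.0504] dist 461.0 deg 9.1
```

Emit:
apply_moves:
  deltas: [0.01,0.11,0,0,0,-0.01,0.02,0.23,0,0,0,-0.02,0.03,0.35,0,0,0,-0.03,0.04,0.47,0,0,0,-0.04,0.05,0.59,0,0,0,-0.05,0.06,0.71,0,0,0,-0.0504,0.07,0.83,0,0,0,-0.0504,0.09,0.94,0.02,0,0,-0.0504,0.1,0.99,0.02,0,0,-0.0504,0.1,0.99,0.02,0,0,-0.0504]
  hand: 48

```text
time_s: 7.95
eef_pos: [0.5738, -0.0555, 0.1005]
orientation: [3.138, 0.138, -0.006]
contact_force: [0.1, -0.0, 0.4]
gripper_width: 0.55
gripper_force: 0.0
```

Run:
```python
from fit import *
o=manip.get_obs();print(o["time_s"],o["eef_pos"]);go(.572,-.1155,.06,.092);go(.572,-.1155,.018,.092)
```

```text
7.95 [ 0.57376762 -0.05549922  0.10049859]
[-0.0172, 0.149, 0.1014] [0.0001, 0.0012, -0.0014] dist 72.0 deg 0.3
[-0.0168, 0.149, 0.2064] [0.0001, 0.0012, -0.0014] dist 102.0 deg 0.3
```

Emit:
apply_moves:
  deltas: [-0.008,0.075,0.05,0,0,-0.001,-0.017,0.142,0.1,0,0,-0.001,-0.017,0.142,0.1,0,0,-0.001,-0.017,0.142,0.1,0,0,-0.001]

```text
time_s: 8.35
eef_pos: [0.5729, -0.1095, 0.0612]
orientation: [3.138, 0.15, -0.004]
contact_force: [1.2, 1.3, 0.4]
gripper_width: 0.554
gripper_force: 0.0
```

Run:
```python
from fit import *
p=read_camera("side")
o=manip.get_obs();print(o["time_s"],o["eef_pos"]);go(.572,-.1155,.018,.092)
cv2.imwrite("pics/c5.png",cv2.resize(p["pixels"][240:330,315:415,::-1],(600,540),interpolation=cv2.INTER_CUBIC))
```

```text
8.4 [ 0.57360359 -0.10899589  0.06204043]
[-0.0055, 0.0158, 0.1101] [0.0001, 0.0001, 0.0014] dist 45.0 deg 0.2
```

View pics/c5.png

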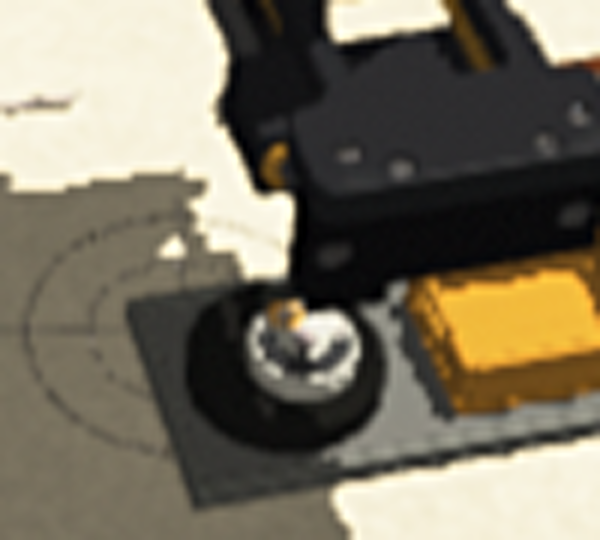

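The chrono is at (305,350) in the crop. The finger position is unclear, so I'll check by projection and a larger view.

Run:
```python
from fit import *
p=read_camera("side")
o=manip.get_obs();print(o["time_s"],o["eef_pos"],o["joint_positions"]);go(.572,-.1155,.018,.092)
e=np.array(o["eef_pos"])
for dz in (0,.05,.1):
  print((proj(p,e+[0,0,dz])-[240,120])*2.5,(proj(p,e+[0,-.024,dz])-[240,120])*2.5)
cv2.imwrite("pics/c6.png",cv2.resize(p["pixels"][120:340,240:480,::-1],(600,550),interpolation=cv2.INTER_CUBIC))
```

```text
8.45 [ 0.57398333 -0.10871948  0.06253255] [ 8.99592466e-02  4.76090473e-01 -2.94169803e-01  2.06364638e-04
 -7.99766499e-01  1.57754330e+00]
[-0.0067, 0.0164, 0.1113] [0.0, -0.0002, 0.0015] dist 45.0 deg 0.3
[315.44856998 391.04395604] [323.70549565 418.45663088]
[321.90459422 334.23294304] [330.68194848 361.53439837]
[328.94962631 272.23884354] [338.31054874 299.29116849]
```

View pics/c6.png

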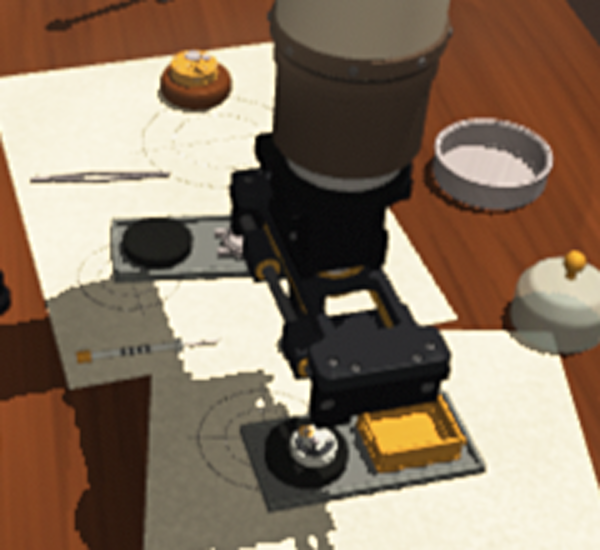

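Near fingertip is at (328,420) against a predicted (324,418), and the wide block is the gripper body in perspective. The chrono is at (315,447). Descending.

Emit:
apply_moves:
  deltas: [-0.006,0.0164,0.03,0,0,0,-0.006,0.0164,0.08,0,0,0,-0.006,0.0164,0.1,0,0,0,-0.006,0.0164,0.111,0,0,0,-0.006,0.0164,0.111,0,0,0]

```text
time_s: 8.95
eef_pos: [0.5716, -0.1164, 0.0174]
orientation: [3.138, 0.151, -0.001]
contact_force: [0.2, -0.3, 0.4]
gripper_width: 0.551
gripper_force: 0.0
```

Emit:
apply_moves:
  deltas: [0,0,0,0,0,0,0,0,0,0,0,0,0,0,0,0,0,0,0,0,0,0,0,0]
  hand: 20
  squeeze: 10

```text
time_s: 9.35
eef_pos: [0.572, -0.1166, 0.0183]
orientation: [3.138, 0.15, 0.002]
contact_force: [-0.1, -0.9, 1.6]
gripper_width: 0.334
gripper_force: 10.0
```

Emit:
apply_moves:
  deltas: [0,0,-0.01,0,0,0,0,0,-0.05,0,0,0,0,0,-0.15,0,0,0,0,0,-0.15,0,0,0]

```text
time_s: 9.75
eef_pos: [0.5756, -0.1168, 0.0832]
orientation: [3.137, 0.152, 0.017]
contact_force: [1.1, 0.5, 0.0]
gripper_width: 0.334
gripper_force: 10.0
```

Run:
```python
from fit import *
o=manip.get_obs();print(o["time_s"],o["eef_pos"],o["gripper_width"]);go(.4962,.1175,.08,-.066)
```

```text
9.75 [ 0.57558142 -0.11675362  0.08320922] 0.3343770290470992
[-0.141, -0.6021, 0.0054] [0.0003, -0.0035, 0.0518] dist 247.0 deg 9.4
```

Emit:
apply_moves:
  deltas: [-0.02,-0.09,0,0,0,0.01,-0.045,-0.2,0,0,0,0.02,-0.07,-0.31,0,0,0,0.03,-0.095,-0.42,0,0,0,0.04,-0.12,-0.53,0,0,0,0.05,-0.135,-0.5975,0,0,0,0.051,-0.135,-0.5975,0,0,0,0.051,-0.135,-0.5975,0,0,0,0.051,-0.135,-0.5975,0,0,0,0.051]

```text
time_s: 10.65
eef_pos: [0.4952, 0.1156, 0.0777]
orientation: [3.14, -0.103, -0.0]
contact_force: [0.1, -0.4, -0.1]
gripper_width: 0.335
gripper_force: 10.0
```

Run:
```python
from fit import *
p=read_camera("side")
o=manip.get_obs();print(o["time_s"],o["eef_pos"],o["gripper_width"]);go(.4962,.1172,.0195,-.066)
print((proj(p,o["eef_pos"])-[250,140])*5,(proj(p,[.4962,.1172,.016])-[250,140])*5)
cv2.imwrite("pics/c7.png",cv2.resize(p["pixels"][140:240,250:370,::-1],(600,500),interpolation=cv2.INTER_CUBIC))
```

```text
10.7 [0.49525886 0.11535172 0.07763722] 0.34237632225234466
[0.0021, -0.0048, 0.1453] [0.0, 0.0001, -0.0001] dist 58.0 deg 0.0
[252.69821046 250.23231507] [255.85150034 373.95813032]
```

View pics/c7.png

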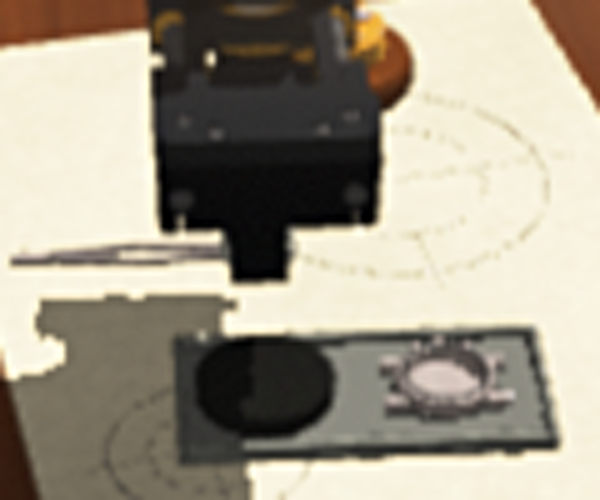

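Cushion centre is at about (264,388) and the finger at 258, so I need to nudge +x about 1.7 mm and lower.

Emit:
apply_moves:
  deltas: [0.004,-0.0045,0.05,0,0,0,0.004,-0.0045,0.1,0,0,0,0.004,-0.0045,0.128,0,0,0,0.004,-0.0045,0.138,0,0,0,0.004,-0.0045,0.144,0,0,0,0.004,-0.0045,0.144,0,0,0,0.004,-0.0045,0.144,0,0,0]

```text
time_s: 11.4
eef_pos: [0.4974, 0.1181, 0.0208]
orientation: [-3.139, 0.102, -0.002]
contact_force: [0.6, 0.1, -1.1]
gripper_width: 0.332
gripper_force: 10.0
```

Emit:
apply_moves:
  deltas: [0,0,0.0025,0,0,0,0,0,0.004,0,0,0,0,0,0.004,0,0,0]

```text
time_s: 11.7
eef_pos: [0.4969, 0.118, 0.0187]
orientation: [-3.14, 0.102, -0.0]
contact_force: [-0.2, 0.4, 0.1]
gripper_width: 0.335
gripper_force: 10.0
```

Emit:
apply_moves:
  deltas: [0,0,0.001,0,0,0,0,0,0.0015,0,0,0,0,0,0.0015,0,0,0]

```text
time_s: 12.0
eef_pos: [0.497, 0.118, 0.0183]
orientation: [-3.14, 0.102, -0.0]
contact_force: [-1.3, -0.3, 3.0]
gripper_width: 0.336
gripper_force: 10.0
```

Emit:
apply_moves:
  deltas: [0,0,0,0,0,0,0,0,0,0,0,0,0,0,0,0,0,0]
  hand: 52

```text
time_s: 12.3
eef_pos: [0.4968, 0.1178, 0.0178]
orientation: [3.14, -0.102, -0.0]
contact_force: [-0.7, 0.5, 0.0]
gripper_width: 0.525
gripper_force: 0.0
```

Emit:
apply_moves:
  deltas: [0,0,-0.03,0,0,0,0,0,-0.12,0,0,0,0,0,-0.22,0,0,0,0,0,-0.22,0,0,0,0,0,-0.22,0,0,0]

```text
time_s: 12.8
eef_pos: [0.4973, 0.1182, 0.1076]
orientation: [-3.138, 0.102, -0.004]
contact_force: [-0.8, 0.3, -0.7]
gripper_width: 0.595
gripper_force: 0.0
```

Run:
```python
from fit import *
p=read_camera("side")
o=manip.get_obs();print(o["time_s"],o["eef_pos"],o["gripper_width"]);go(.562,-.3485,.11,-.08)
A=cv2.resize(p["pixels"][190:250,270:350,::-1],(400,300),interpolation=cv2.INTER_CUBIC)
B=cv2.resize(p["pixels"][390:480,355:475,::-1],(400,300),interpolation=cv2.INTER_CUBIC)
cv2.imwrite("pics/c8.png",np.hstack([A,B]))
def q(x,y,yaw,z,a,b): return (proj(p,[x+np.cos(yaw)*a-np.sin(yaw)*b,y+np.sin(yaw)*a+np.cos(yaw)*b,z])-[355,390])*400/120+[400,0]
for a,b in ((-.024,-.017),(.024,-.017),(.024,.017),(-.024,.017)): print("corner",np.round(q(.5615,-.3485,-.09,.032,a,b)))
print("tray corners z9",[np.round(q(.5592,-.349,-.105,.009,a,b)).tolist() for a,b in ((-.036,-.036),(.114,-.036),(-.036,.036))])
```

```text
12.85 [0.49646997 0.11779791 0.10630011] 0.5938787080492235
[0.2395, 1.1526, -0.0099] [-0.0002, -0.0, 0.0047] dist 471.0 deg 0.8
corner [478. 169.]
corner [604. 163.]
corner [586.  80.]
corner [465.  85.]
tray corners z9 [[440.0, 248.0], [833.0, 237.0], [421.0, 73.0]]
```

View pics/c8.png

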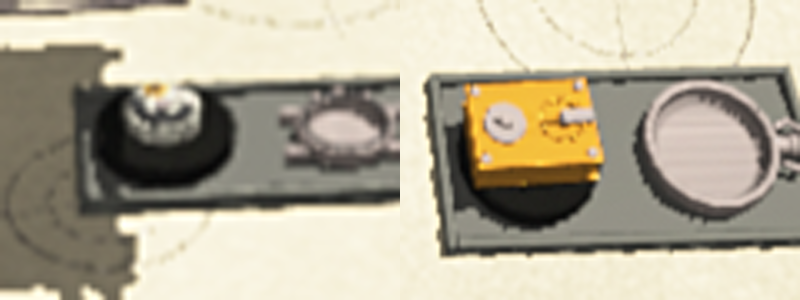

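Left crop: chrono top centre is at about (163,113), the cushion spans x 95–235. It may sit a bit towards the back, so I'll check this numerically. Right crop: the clock corners match the model to within a few px.

Run:
```python
from fit import *
p=read_camera("side"); t=read_camera("top")
f=lambda x,y,z:(proj(p,[x,y,z])-[270,190])*5
for n,r,z in (("cush",.028,.016),("chrono bottom",.015,.016),("chrono top",.015,.024)):
    pts=np.array([f(.497+r*np.cos(a),.1172+r*np.sin(a),z) for a in np.linspace(0,6.28,60)])
    print(n,np.round(pts.min(0)),np.round(pts.max(0)))
pts=np.array([f(.497+.028*np.cos(a),.1172+.028*np.sin(a),.009) for a in np.linspace(0,6.28,60)]);print("cush low",np.round(pts.max(0)))
im=p["pixels"][190:250,270:350].astype(int)
print("column u=302..303 brightness"); print([(190+i,im[i,32].tolist()) for i in range(14,42)])
# tray fit at side now
print(fit({"side":p},nonpaper,box(-.036,.114,-.036,.036,0,.009),(.4962,.1172,-.066),("side",)))
```

```text
cush [87. 80.] [229. 169.]
chrono bottom [120. 100.] [196. 148.]
chrono top [120.  84.] [196. 132.]
cush low [228. 183.]
column u=302..303 brightness
[(204, [248, 243, 224]), (205, [249, 246, 227]), (206, [241, 231, 189]), (207, [229, 189, 110]), (208, [238, 211, 133]), (209, [235, 218, 182]), (210, [212, 194, 186]), (211, [152, 139, 133]), (212, [75, 73, 71]), (213, [67, 66, 67]), (214, [113, 110, 103]), (215, [157, 154, 140]), (216, [154, 151, 138]), (217, [130, 127, 116]), (218, [96, 94, 85]), (219, [48, 47, 43]), (220, [31, 31, 27]), (221, [33, 33, 29]), (222, [34, 34, 30]), (223, [29, 28, 26]), (224, [22, 20, 21]), (225, [12, 11, 10]), (226, [11, 11, 10]), (227, [46, 46, 42]), (228, [120, 120, 109]), (229, [124, 124, 113]), (230, [51, 52, 48]), (231, [55, 54, 48])]
(array([ 0.4706,  0.1195, -0.0515]), np.float64(0.331))
```

Emit:
apply_moves:
  deltas: [0.02,0.11,0,0,0,0,0.045,0.23,0,0,0,0,0.07,0.35,0,0,0,0,0.095,0.47,0,0,0,0,0.12,0.59,0,0,0,0,0.145,0.71,0,0,0,0.002,0.17,0.83,0,0,0,0.005,0.2,0.93,0,0,0,0.007,0.21,0.99,0,0,0,0.007]

```text
time_s: 13.85
eef_pos: [0.5546, -0.2857, 0.104]
orientation: [-3.138, 0.141, 0.004]
contact_force: [-0.2, 0.3, -0.6]
gripper_width: 0.598
gripper_force: 0.0
```

Emit:
apply_moves:
  deltas: [0.015,0.08,0.03,0,0,0,0.0275,0.1626,0.06,0,0,0,0.0275,0.1626,0.06,0,0,0,0.0275,0.1626,0.06,0,0,0]

```text
time_s: 14.25
eef_pos: [0.5591, -0.3487, 0.0797]
orientation: [-3.137, 0.139, 0.006]
contact_force: [-0.6, 0.5, -0.2]
gripper_width: 0.6
gripper_force: 0.0
```

Run:
```python
from fit import *
t=read_camera("top"); p=read_camera("side")
o=manip.get_obs();print(o["time_s"],o["eef_pos"],o["gripper_width"]);go(.561,-.3485,.0185,-.09)
A=cv2.resize(p["pixels"][190:250,270:350,::-1],(400,300),interpolation=cv2.INTER_CUBIC)
B=cv2.resize(t["pixels"][200:275,220:320,::-1],(400,300),interpolation=cv2.INTER_CUBIC)
C=cv2.resize(p["pixels"][330:480,340:500,::-1],(320,300),interpolation=cv2.INTER_CUBIC)
D=cv2.resize(t["pixels"][165:255,410:530,::-1],(400,300),interpolation=cv2.INTER_CUBIC)
im=np.zeros((600,800,3),np.uint8);im[:300,:400]=A;im[:300,400:]=B;im[300:,:320]=C;im[300:,400:]=D
cv2.imwrite("pics/c9.png",im)
print(fit({"top":t},nonpaper,box(-.036,.114,-.036,.036,0,.009),(.4962,.1172,-.066),("top",)),fit({"side":p},nonpaper,box(-.036,.114,-.036,.036,0,.009),(.4962,.1172,-.066),("side",)))
dark=lambda im:im.max(2)<75
for n,q in(("top",t),("side",p)): print(n,"cush+chrono",fit({n:q},dark,cyl(.028,.008,.016),(.4962,.1172,0),(n,)), "ch",spot_in(q,"chrono_movement")[:2])
print("ch px pred",proj(t,[.4962,.1172,.022]),proj(p,[.4962,.1172,.022]))
```

```text
14.35 [ 0.56006181 -0.34774838  0.08137616] 0.5968026498157971
[0.0027, 0.0017, 0.1572] [-0.0001, 0.0004, 0.0012] dist 63.0 deg 0.2
(array([ 0.4952,  0.1162, -0.0718]), np.float64(0.199)) (array([ 0.4979,  0.1186, -0.0699]), np.float64(0.068))
top cush+chrono (array([0.4718, 0.1423, 0.0706]), np.float64(0.794)) ch [{'centre': [267.3, 251.6], 'confidence': 0.56}, {'centre': [321.8, 213.9], 'confidence': 0.54}]
side cush+chrono (array([0.4973, 0.1151, 0.1304]), np.float64(0.562)) ch [{'centre': [363.6, 252.7], 'confidence': 0.73}, {'centre': [300.1, 212.0], 'confidence': 0.6}]
ch px pred [267.23142679 248.61051321] [301.14658782 212.41667067]
```

View pics/c9.png

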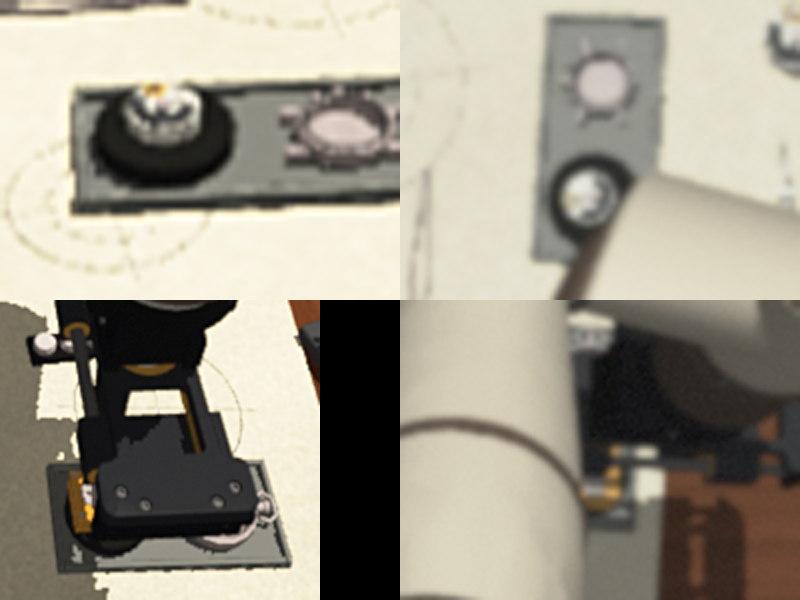

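The top crop shows the chrono centred on its cushion: (590,198) against (592,198). The gripper is above the clock movement. Descend and grasp.

Emit:
apply_moves:
  deltas: [0.002,0.001,0.06,0,0,0,0.002,0.001,0.12,0,0,0,0.002,0.001,0.145,0,0,0,0.002,0.001,0.156,0,0,0,0.002,0.001,0.156,0,0,0]

```text
time_s: 14.95
eef_pos: [0.5614, -0.3486, 0.0198]
orientation: [3.138, -0.135, 0.0]
contact_force: [0.0, 0.2, 0.0]
gripper_width: 0.599
gripper_force: 0.0
```

Emit:
apply_moves:
  deltas: [0,0,0,0,0,0,0,0,0,0,0,0,0,0,0,0,0,0,0,0,0,0,0,0]
  hand: 24
  squeeze: 14

```text
time_s: 15.35
eef_pos: [0.5616, -0.3491, 0.0205]
orientation: [3.138, -0.136, 0.002]
contact_force: [-0.2, 1.2, 3.1]
gripper_width: 0.394
gripper_force: 14.0
```

Emit:
apply_moves:
  deltas: [0,0,-0.01,0,0,0,0,0,-0.05,0,0,0,0,0,-0.15,0,0,0,0,0,-0.17,0,0,0,0,0,-0.17,0,0,0]

```text
time_s: 15.85
eef_pos: [0.5622, -0.3493, 0.0898]
orientation: [3.137, -0.136, 0.007]
contact_force: [0.5, 0.7, -1.3]
gripper_width: 0.389
gripper_force: 14.0
```

Run:
```python
from fit import *
t=read_camera("top"); p=read_camera("side")
o=manip.get_obs();print(o["time_s"],o["eef_pos"],o["gripper_width"],o["contact_force"]);go(.5672,-.1143,.085,.092)
for n,q in(("top",t),("side",p)):
    for x in((.5672,-.1143,0.092),):
        print(n,fit({n:q},lambda im:im.max(2)<75,cyl(.028,.004,.016),x,(n,)),fit({n:q},nonpaper,box(-.036,.114,-.036,.036,0,.009),x,(n,)))
    print(spot_in(q,"clock_movement")[:2],proj(q,o["eef_pos"]))
```

```text
15.95 [ 0.56022398 -0.34846727  0.08656272] 0.38854992503115765 [ 0.52582342  0.46907087 -1.0810176 ]
[-0.0337, -0.5847, 0.0046] [-0.0004, 0.0005, -0.0571] dist 234.0 deg 10.3
top (array([ 0.5657, -0.1158,  0.1687]), np.float64(0.155)) (array([ 0.5659, -0.1152,  0.091 ]), np.float64(0.033))
[{'centre': [480.4, 216.9], 'confidence': 0.42}] [474.79103604 208.67706685]
side (array([ 0.5853, -0.1156, -0.2464]), np.float64(0.461)) (array([ 0.5869, -0.1215, -0.3683]), np.float64(0.458))
[{'centre': [384.7, 417.6], 'confidence': 0.48}] [399.19846017 404.96254092]
```

Emit:
apply_moves:
  deltas: [-0.006,-0.09,0,0,0,-0.01,-0.012,-0.2,0,0,0,-0.02,-0.018,-0.31,0,0,0,-0.03,-0.024,-0.42,0,0,0,-0.04,-0.03,-0.53,0,0,0,-0.05,-0.035,-0.585,0,0,0,-0.0571,-0.035,-0.585,0,0,0,-0.0571,-0.035,-0.585,0,0,0,-0.0571,-0.035,-0.585,0,0,0,-0.0571]

```text
time_s: 16.95
eef_pos: [0.5671, -0.1154, 0.0869]
orientation: [3.138, 0.143, -0.002]
contact_force: [0.2, -0.0, -1.9]
gripper_width: 0.388
gripper_force: 14.0
```

Run:
```python
from fit import *
o=manip.get_obs();print(o["time_s"],o["eef_pos"],o["gripper_width"],o["contact_force"]);
p=read_camera("side");o=manip.get_obs();print(o["eef_pos"]);go(.567,-.1145,.0225,.092)
# visible gold near the tip
im=p["pixels"].astype(int);c=proj(p,o["eef_pos"]);print(c)
m=gold(im);m2=np.zeros_like(m);m2[int(c[1])-25:int(c[1])+20,int(c[0])-30:int(c[0])+30]=m[int(c[1])-25:int(c[1])+20,int(c[0])-30:int(c[0])+30]
ys,xs=np.nonzero(m2);print(xs.min(),xs.max(),ys.min(),ys.max())
A=p["pixels"][230:340,300:440,::-1];cv2.imwrite("pics/c10.png",cv2.resize(A,(700,550),interpolation=cv2.INTER_CUBIC))
e=np.array(o["eef_pos"])
for a,b in((-.024,-.017),(.024,-.017),(.024,.017),(-.024,.017)):
  for dz in(-.0045,.0115):print(np.round((proj(p,e+[np.cos(.092)*a-np.sin(.092)*b,np.sin(.092)*a+np.cos(.092)*b,dz])-[300,230])*5),end=" ")
print([np.round((proj(p,[.567+.028*np.cos(a),-.1145+.028*np.sin(a),.016])-[300,230])*5) for a in (0,1.57,3.14,4.71)])
```

```text
16.95 [ 0.56705154 -0.11543119  0.08685821] 0.38750070995291785 [ 1.89887527e-01 -1.86229907e-03 -1.92543327e+00]
[ 0.56712044 -0.11564931  0.08699537]
[0.0001, -0.0029, 0.1612] [0.0, 0.0003, -0.0004] dist 65.0 deg 0.1
[364.06402331 269.05798337]
346 393 251 288
[261. 256.] [264. 220.] [410. 232.] [415. 195.] [375. 157.] [380. 120.] [230. 180.] [233. 143.] [array([386., 336.]), array([286., 283.]), array([219., 353.]), array([321., 410.])]
```

View pics/c10.png

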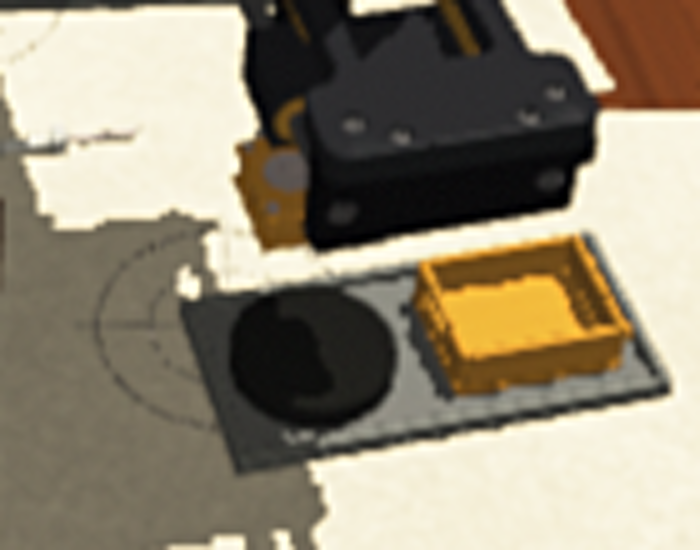

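Held clock's near-left corner is at about (265,250), as predicted. The cushion spans x 230–397 and the spot is clear. Lowering with a 1 mm +x nudge.

Emit:
apply_moves:
  deltas: [0.0025,-0.0025,0.06,0,0,0,0.0025,-0.0025,0.11,0,0,0,0.0025,-0.0025,0.14,0,0,0,0.0025,-0.0025,0.153,0,0,0,0.0025,-0.0025,0.159,0,0,0,0.0025,-0.0025,0.161,0,0,0,0.0025,-0.0025,0.161,0,0,0]

```text
time_s: 17.7
eef_pos: [0.5689, -0.1136, 0.0239]
orientation: [3.138, 0.145, 0.002]
contact_force: [-0.6, 0.9, -0.6]
gripper_width: 0.386
gripper_force: 14.0
```

Emit:
apply_moves:
  deltas: [0,0,0.004,0,0,0,0,0,0.006,0,0,0,0,0,0.006,0,0,0]

```text
time_s: 18.0
eef_pos: [0.5683, -0.1135, 0.0209]
orientation: [-3.138, -0.145, -0.0]
contact_force: [0.2, -0.4, -0.9]
gripper_width: 0.39
gripper_force: 14.0
```

Emit:
apply_moves:
  deltas: [0,0,0.001,0,0,0,0,0,0.002,0,0,0,0,0,0.002,0,0,0]

```text
time_s: 18.3
eef_pos: [0.5685, -0.1135, 0.0204]
orientation: [3.138, 0.146, 0.0]
contact_force: [-1.4, 1.3, 2.0]
gripper_width: 0.389
gripper_force: 14.0
```

Emit:
apply_moves:
  deltas: [0,0,0,0,0,0,0,0,0,0,0,0,0,0,0,0,0,0]
  hand: 62

```text
time_s: 18.6
eef_pos: [0.5684, -0.1135, 0.0199]
orientation: [3.138, 0.145, 0.0]
contact_force: [0.4, -0.2, 0.7]
gripper_width: 0.579
gripper_force: 0.0
```

Emit:
apply_moves:
  deltas: [0,0,-0.03,0,0,0,0,0,-0.12,0,0,0,0,0,-0.22,0,0,0,0,0,-0.22,0,0,0,0,0,-0.22,0,0,0]

```text
time_s: 19.1
eef_pos: [0.5691, -0.1134, 0.11]
orientation: [-3.138, -0.145, -0.006]
contact_force: [-0.2, 0.7, -0.0]
gripper_width: 0.713
gripper_force: 0.0
```

Run:
```python
from fit import *
o=manip.get_obs();print(o["time_s"],o["eef_pos"],o["gripper_width"],o["contact_force"]);go(.5612,.3452,.10,-.066)
```

```text
19.1 [ 0.56911234 -0.11341277  0.10997441] 0.7133326637176002 [-0.16852823  0.6961425  -0.02990366]
[0.086, -1.1435, 0.0254] [-0.0001, -0.0012, 0.0504] dist 459.0 deg 9.1
```

Emit:
apply_moves:
  deltas: [0.01,-0.11,0,0,0,0.01,0.02,-0.23,0,0,0,0.02,0.03,-0.35,0,0,0,0.03,0.04,-0.47,0,0,0,0.04,0.05,-0.59,0,0,0,0.05,0.06,-0.71,0,0,0,0.05,0.065,-0.83,0,0,0,0.05,0.07,-0.93,0,0,0,0.05,0.074,-0.99,0,0,0,0.05]

```text
time_s: 20.0
eef_pos: [0.5602, 0.2862, 0.1066]
orientation: [3.139, -0.098, -0.003]
contact_force: [0.2, -0.6, -0.0]
gripper_width: 0.713
gripper_force: 0.0
```

Emit:
apply_moves:
  deltas: [0.005,-0.08,0,0,0,0,0,-0.15,0.03,0,0,0,0,-0.15,0.04,0,0,0,0,-0.15,0.04,0,0,0]

```text
time_s: 20.4
eef_pos: [0.5637, 0.3429, 0.0895]
orientation: [3.137, -0.1, -0.006]
contact_force: [0.3, -1.1, -0.4]
gripper_width: 0.713
gripper_force: 0.0
```

Run:
```python
from fit import *
p=read_camera("side");o=manip.get_obs();print(o["time_s"],o["eef_pos"],o["gripper_width"]);go(.5612,.3452,.0225,-.066)
print(fit({"side":p},gold,box(-.024,.024,-.017,.017,.016,.032),(.568,-.1145,.092),("side",)))
t=read_camera("top");print(fit({"top":t},gold,box(-.024,.024,-.017,.017,.016,.032),(.568,-.1145,.092),("top",)), fith({"top":t},cyl(.015,.016,.026),(.4962,.1172,0),("top",)))
```

```text
20.45 [0.56424652 0.34243891 0.09045987] 0.712381047370785
[-0.0076, -0.0068, 0.1699] [0.0008, 0.0008, 0.0004] dist 68.0 deg 0.2
(array([ 0.5691, -0.1107,  0.0746]), np.float64(0.285))
(array([ 0.5659, -0.1137,  0.121 ]), np.float64(0.153)) [('top', array([0.4967, 0.1213, 0.1171]), np.float64(0.883))]
```

Emit:
apply_moves:
  deltas: [-0.0065,-0.006,0.06,0,0,0,-0.0065,-0.006,0.12,0,0,0,-0.0065,-0.006,0.155,0,0,0,-0.0065,-0.006,0.168,0,0,0,-0.0065,-0.006,0.168,0,0,0,-0.0065,-0.006,0.168,0,0,0]

```text
time_s: 21.1
eef_pos: [0.5635, 0.3463, 0.0259]
orientation: [-3.139, 0.101, -0.003]
contact_force: [0.2, 0.5, -0.3]
gripper_width: 0.71
gripper_force: 0.0
```

Emit:
apply_moves:
  deltas: [-0.005,0.002,0.004,0,0,0,-0.005,0.002,0.0075,0,0,0,-0.005,0.002,0.0075,0,0,0]

```text
time_s: 21.4
eef_pos: [0.5606, 0.3454, 0.0221]
orientation: [-3.14, 0.101, -0.0]
contact_force: [-0.4, -0.7, -0.8]
gripper_width: 0.714
gripper_force: 0.0
```

Emit:
apply_moves:
  deltas: [0,0,0,0,0,0,0,0,0,0,0,0,0,0,0,0,0,0,0,0,0,0,0,0]
  hand: 36
  squeeze: 16

```text
time_s: 21.8
eef_pos: [0.5607, 0.3454, 0.0218]
orientation: [-3.14, 0.101, -0.0]
contact_force: [-0.4, 0.1, 0.4]
gripper_width: 0.495
gripper_force: 16.0
```

Emit:
apply_moves:
  deltas: [0,0,-0.01,0,0,0,0,0,-0.05,0,0,0,0,0,-0.15,0,0,0,0,0,-0.17,0,0,0,0,0,-0.17,0,0,0]

```text
time_s: 22.3
eef_pos: [0.5616, 0.3462, 0.0921]
orientation: [-3.136, 0.101, -0.005]
contact_force: [-0.4, 0.6, -1.5]
gripper_width: 0.496
gripper_force: 16.0
```

Run:
```python
from fit import *
o=manip.get_obs();print(o["time_s"],o["eef_pos"],o["gripper_width"],o["contact_force"]);go(.5595,-.349,.09,-.1)
```

```text
22.3 [0.5615874  0.34623636 0.09214877] 0.49617149666328064 [-0.41140286  0.61780845 -1.50098887]
[0.1068, 1.7348, -0.0006] [-0.0012, -0.001, 0.0113] dist 695.0 deg 2.1
```

Emit:
apply_moves:
  deltas: [0.006,0.1,0,0,0,0,0.012,0.21,0,0,0,0.001,0.018,0.32,0,0,0,0.002,0.024,0.43,0,0,0,0.003,0.03,0.54,0,0,0,0.004,0.036,0.65,0,0,0,0.005,0.042,0.76,0,0,0,0.006,0.048,0.85,0,0,0,0.007,0.053,0.9,0,0,0,0.007]

```text
time_s: 23.2
eef_pos: [0.5567, -0.0182, 0.0881]
orientation: [3.138, -0.141, -0.006]
contact_force: [0.4, 0.5, -0.8]
gripper_width: 0.499
gripper_force: 16.0
```

Run:
```python
from fit import *
o=manip.get_obs();print(o["time_s"],o["eef_pos"],o["gripper_width"],o["contact_force"]);go(.5595,-.349,.09,-.1)
```

```text
23.2 [ 0.55667227 -0.01815462  0.08813034] 0.49944133922285483 [ 0.38140031  0.45746155 -0.76608349]
[0.081, 0.8232, -0.0043] [0.0003, 0.0012, 0.0033] dist 331.0 deg 0.6
```

Emit:
apply_moves:
  deltas: [0.01,0.1,0,0,0,0,0.02,0.21,0,0,0,0,0.03,0.32,0,0,0,0,0.042,0.43,0,0,0,0.002,0.053,0.54,0,0,0,0.003,0.064,0.65,0,0,0,0.003,0.073,0.75,0,0,0,0.003,0.079,0.8,0,0,0,0.003,0.081,0.82,0,0,0,0.003,0.081,0.82,0,0,0,0.003,0.081,0.82,0,0,0,0.003,0.081,0.82,0,0,0,0.003]

```text
time_s: 24.4
eef_pos: [0.5625, -0.3434, 0.0896]
orientation: [-3.138, 0.148, 0.001]
contact_force: [-0.5, 0.9, -1.1]
gripper_width: 0.497
gripper_force: 16.0
```

Run:
```python
from fit import *
p=read_camera("side");o=manip.get_obs();print(o["time_s"],o["eef_pos"],o["gripper_width"],o["contact_force"]);go(.5595,-.349,.0195,-.1)
A=p["pixels"][340:480,340:500,::-1];cv2.imwrite("pics/c11.png",cv2.resize(A,(640,560),interpolation=cv2.INTER_CUBIC))
e=o["eef_pos"];f=lambda X:np.round((proj(p,X)-[340,340])*4).tolist()
print("tip",f(e),"mov L/R at z+6mm",f(e+np.array([-.022,0,.004])),f(e+np.array([.022,0,.004])),"cush",[f([.5595+.028*np.cos(a),-.349+.028*np.sin(a),.016]) for a in (0,1.57,3.14,4.71)])
```

```text
24.45 [ 0.5626906  -0.34347277  0.08981647] 0.49978806523375346 [ 0.36733946 -0.21702828 -1.37121276]
[-0.0066, 0.0145, 0.1758] [-0.0001, 0.0001, 0.0018] dist 71.0 deg 0.3
tip [242.0, 238.0] mov L/R at z+6mm [172.0, 240.0] [314.0, 223.0] cush [[291.0, 364.0], [187.0, 296.0], [125.0, 386.0], [231.0, 459.0]]
```

View pics/c11.png

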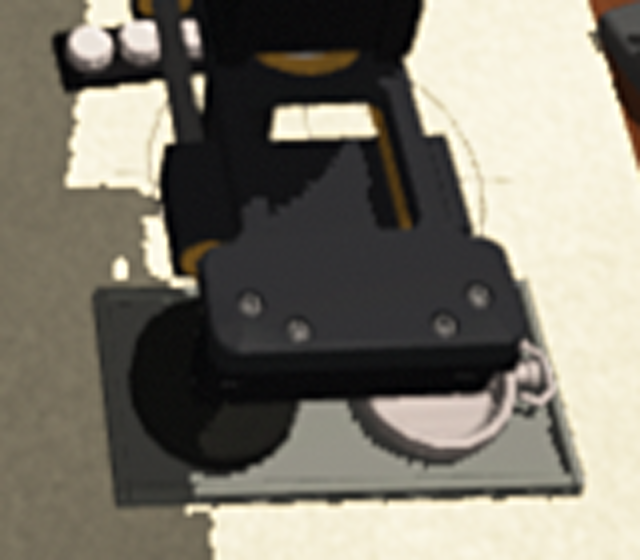

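Cushion is empty and spans x 131–300, within about 1 mm of the model once the camera's bias is taken out. Lowering the pocket movement.

Emit:
apply_moves:
  deltas: [-0.0063,0.0145,0.04,0,0,0,-0.0063,0.0145,0.1,0,0,0,-0.0063,0.0145,0.14,0,0,0,-0.0063,0.0145,0.16,0,0,0,-0.0063,0.0145,0.17,0,0,0,-0.0063,0.0145,0.174,0,0,0,-0.0063,0.0145,0.174,0,0,0,-0.0063,0.0145,0.174,0,0,0]

```text
time_s: 25.25
eef_pos: [0.56, -0.3506, 0.0211]
orientation: [3.137, -0.15, 0.002]
contact_force: [0.4, -0.2, -0.7]
gripper_width: 0.498
gripper_force: 16.0
```

Emit:
apply_moves:
  deltas: [0,-0.003,0.003,0,0,0,0,-0.003,0.0055,0,0,0,0,-0.003,0.0055,0,0,0]

```text
time_s: 25.55
eef_pos: [0.5594, -0.3492, 0.018]
orientation: [-3.138, 0.151, 0.0]
contact_force: [-0.0, -0.7, -0.9]
gripper_width: 0.497
gripper_force: 16.0
```

Emit:
apply_moves:
  deltas: [0,0,0.001,0,0,0,0,0,0.0015,0,0,0,0,0,0.0015,0,0,0]

```text
time_s: 25.85
eef_pos: [0.5595, -0.3492, 0.0178]
orientation: [3.138, -0.151, 0.0]
contact_force: [-1.4, 1.0, 2.9]
gripper_width: 0.499
gripper_force: 16.0
```

Contact. Release and retreat.

Emit:
apply_moves:
  deltas: [0,0,0,0,0,0,0,0,0,0,0,0,0,0,0,0,0,0]
  hand: 62

```text
time_s: 26.15
eef_pos: [0.5596, -0.3493, 0.0172]
orientation: [3.138, -0.151, 0.0]
contact_force: [0.7, -0.3, -0.5]
gripper_width: 0.671
gripper_force: 0.0
```

Emit:
apply_moves:
  deltas: [0,0,-0.03,0,0,0,0,0,-0.12,0,0,0,0,0,-0.24,0,0,0,0,0,-0.36,0,0,0,0,0,-0.48,0,0,0,-0.1,0,-0.55,0,0,0,-0.2,0,-0.55,0,0,0,-0.3,0,-0.55,0,0,0,-0.35,0,-0.55,0,0,0,-0.35,0,-0.55,0,0,0]

```text
time_s: 27.15
eef_pos: [0.4178, -0.3356, 0.2392]
orientation: [3.137, -0.153, 0.003]
contact_force: [0.5, -1.0, 0.1]
gripper_width: 0.712
gripper_force: 0.0
```

Run:
```python
from fit import *
t=read_camera("top"); p=read_camera("side")
o=manip.get_obs();print(o["time_s"],o["eef_pos"])
A=cv2.resize(p["pixels"][380:480,350:490,::-1],(400,300),interpolation=cv2.INTER_CUBIC)
C=cv2.resize(p["pixels"][250:330,320:440,::-1],(400,300),interpolation=cv2.INTER_CUBIC)
B=cv2.resize(t["pixels"][165:285,220:500,::-1],(800,300),interpolation=cv2.INTER_CUBIC)
cv2.imwrite("pics/c12.png",np.vstack([np.hstack([A,C]),B]))
bx=box(-.036,.114,-.036,.036,0,.009)
for k,x in dict(wrist=(.496,.1172,-.066),clock=(.567,-.1145,.092),pocket=(.559,-.349,-.1)).items(): print(k,fit({"top":t},nonpaper,bx,x,("top",)))
print("pm",fith({"top":t},cyl(.022,.016,.028),(.5595,-.349,0),("top",)))
print("cm",fith({"top":t},box(-.024,.024,-.017,.017,.016,.032),(.568,-.114,.09),("top",)))
print("ch",fith({"top":t},cyl(.015,.016,.024),(.4962,.1172,0),("top",)))
```

```text
27.25 [ 0.42048838 -0.33614256  0.23860723]
wrist (array([ 0.4941,  0.1154, -0.0684]), np.float64(0.05))
clock (array([ 0.5655, -0.1152,  0.091 ]), np.float64(0.042))
pocket (array([ 0.5316, -0.3442, -0.0062]), np.float64(0.561))
pm [('top', array([ 0.5531, -0.3523,  0.266 ]), np.float64(0.453))]
cm [('top', array([ 0.5677, -0.1139,  0.097 ]), np.float64(0.07))]
ch [('top', array([ 0.4992,  0.1242, -0.219 ]), np.float64(0.872))]
```

View pics/c12.png

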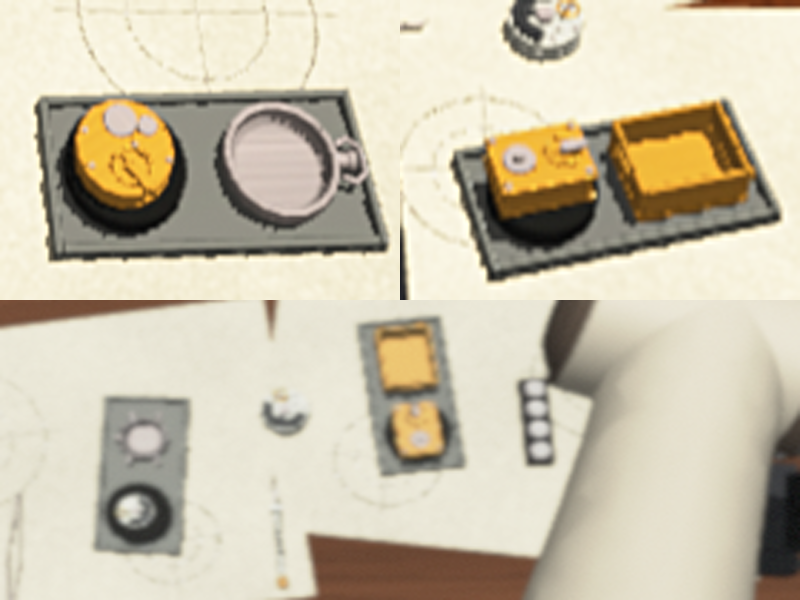

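Side crops: the pocket and clock movements sit upright and well centred. Top crop: the chrono centre is at about (135,511) against its cushion at (140,514), so perhaps 3 mm towards +y. I'll quantify this. I've now used up my picture views, one over the 14 by my count, so I'll work by numbers from here.

Run:
```python
from fit import *
from scipy.optimize import minimize
# joint fit: render tray/cushion/chrono as grey levels in the picture, estimate cushion & chrono centres
for n in("top","side"):
    p=read_camera(n); g=p["pixels"].astype(float).mean(2)
    u,v=proj(p,[.4962,.1172,.016]); w=(int(u)-24,int(v)-20,int(u)+24,int(v)+20)
    G=g[w[1]:w[3],w[0]:w[2]]
    def model(x):
        c=sil(p,(x[0],x[1],0),cyl(.028,.005,.016),w); h=sil(p,(x[2],x[3],0),cyl(.015,.016,.025),w)
        return c,h
    near=sil(p,(.4962,.1172,0),cyl(.033,.008,.016),w)>.5
    def f(x):
        c,h=model(x); A=np.stack([1-c,c*(1-h),h],-1)[near]; b=G[near]
        s=np.linalg.lstsq(A,b,rcond=None)[0]; return ((A@s-b)**2).mean()
    best=min((minimize(f,[.4962+a,.1172+b,.4962+a+c,.1172+b+d],method="Nelder-Mead",options=dict(initial_simplex=np.array([.4962+a,.1172+b,.4962+a+c,.1172+b+d])+np.vstack([np.zeros(4),np.eye(4)*.004]),maxiter=600,xatol=1e-5)) for a in(0,) for b in(-.002,.002) for c in(0,) for d in(0,.005)),key=lambda r:r.fun)
    print(n,np.round(best.x,4),best.fun,"offset mm",np.round((best.x[2:]-best.x[:2])*1000,1))
```

```text
top [0.4944 0.1162 0.4959 0.1189] 469.4105610498153 offset mm [1.5 2.8]
side [0.5281 0.0878 0.5001 0.1222] 134.55323055815316 offset mm [-28.   34.4]
```

The chrono is about 3.5 mm off centre (+x 1.7, +y 3) in both views. There is plenty of time, so I'll regrasp it exactly where I released it and shift it.

Run:
```python
from fit import *
o=manip.get_obs();print(o["time_s"],o["eef_pos"]);go(.45,0.05,.2,-.066);go(.497,.118,.10,-.066)
```

```text
27.35 [ 0.42116048 -0.33605337  0.23767292]
[-0.0204, -0.9677, 0.0937] [0.0002, -0.0003, -0.0094] dist 389.0 deg 1.7
[0.0801, -1.1482, 0.3437] [0.0002, -0.0003, -0.0094] dist 480.0 deg 1.7
```

Emit:
apply_moves:
  deltas: [0,-0.1,0,0,0,-0.009,0,-0.21,0.02,0,0,-0.0094,0,-0.32,0.04,0,0,-0.0094,0,-0.43,0.05,0,0,-0.0094,0,-0.54,0.06,0,0,-0.0094,0,-0.65,0.08,0,0,-0.0094,0,-0.76,0.09,0,0,-0.0094,0,-0.87,0.1,0,0,-0.0094,0.03,-0.96,0.12,0,0,-0.0094,0.04,-0.98,0.14,0,0,-0.0094]
  hand: 50

```text
time_s: 28.35
eef_pos: [0.476, 0.0567, 0.1811]
orientation: [-3.14, 0.096, -0.003]
contact_force: [0.3, -0.6, -0.4]
gripper_width: 0.574
gripper_force: 0.0
```

Run:
```python
from fit import *
read_camera("side");o=manip.get_obs();print(o["time_s"],o["eef_pos"]);go(.497,.118,.06,-.066)
```

```text
28.4 [0.47496078 0.0558182  0.17936307]
[0.0458, -0.1588, 0.2982] [0.0002, 0.0006, 0.0011] dist 136.0 deg 0.2
```

Emit:
apply_moves:
  deltas: [0.02,-0.08,0.05,0,0,0.001,0.04,-0.15,0.12,0,0,0.001,0.046,-0.159,0.22,0,0,0.001,0.046,-0.159,0.29,0,0,0.001,0.046,-0.159,0.298,0,0,0.001,0.046,-0.159,0.298,0,0,0.001,0.046,-0.159,0.298,0,0,0.001]

```text
time_s: 29.1
eef_pos: [0.4975, 0.1152, 0.0637]
orientation: [-3.139, 0.11, -0.004]
contact_force: [-0.5, 0.1, 0.6]
gripper_width: 0.576
gripper_force: 0.0
```

Run:
```python
from fit import *
read_camera("side");o=manip.get_obs();print(o["time_s"],o["eef_pos"],o["gripper_width"]);go(.497,.118,.0185,-.066)
```

```text
29.15 [0.49759132 0.11528987 0.06394143] 0.5765166025447809
[-0.0023, -0.0065, 0.1136] [-0.0006, -0.001, -0.0012] dist 46.0 deg 0.3
```

Emit:
apply_moves:
  deltas: [-0.0023,-0.0065,0.05,0,0,0,-0.0023,-0.0065,0.09,0,0,0,-0.0023,-0.0065,0.108,0,0,0,-0.0023,-0.0065,0.112,0,0,0,-0.0023,-0.0065,0.112,0,0,0,-0.0023,-0.0065,0.112,0,0,0]

```text
time_s: 29.75
eef_pos: [0.4962, 0.1181, 0.0183]
orientation: [-3.139, 0.109, -0.003]
contact_force: [-0.3, 0.5, -0.8]
gripper_width: 0.575
gripper_force: 0.0
```

Emit:
apply_moves:
  deltas: [0,0,0,0,0,0,0,0,0,0,0,0,0,0,0,0,0,0,0,0,0,0,0,0]
  hand: 20
  squeeze: 10

```text
time_s: 30.15
eef_pos: [0.4956, 0.1178, 0.0175]
orientation: [-3.14, 0.109, -0.0]
contact_force: [0.2, 0.1, 1.2]
gripper_width: 0.339
gripper_force: 10.0
```

Emit:
apply_moves:
  deltas: [0,0,-0.004,0,0,0,0,0,-0.008,0,0,0,-0.0037,0.0075,-0.008,0,0,0,-0.0037,0.0075,-0.008,0,0,0,-0.0037,0.0075,-0.008,0,0,0,-0.0037,0.0075,-0.004,0,0,0,-0.0037,0.0075,-0.0015,0,0,0,-0.0037,0.0075,-0.0015,0,0,0]

```text
time_s: 30.95
eef_pos: [0.4936, 0.1148, 0.0177]
orientation: [3.139, -0.109, -0.001]
contact_force: [-0.1, -0.9, 0.9]
gripper_width: 0.335
gripper_force: 10.0
```

Emit:
apply_moves:
  deltas: [0,0,0.0012,0,0,0,0,0,0.0012,0,0,0]

```text
time_s: 31.15
eef_pos: [0.4938, 0.1149, 0.0175]
orientation: [3.14, -0.109, -0.0]
contact_force: [-0.8, -0.8, 0.0]
gripper_width: 0.337
gripper_force: 10.0
```

Emit:
apply_moves:
  deltas: [0,0,0,0,0,0,0,0,0,0,0,0,0,0,0,0,0,0]
  hand: 50

```text
time_s: 31.45
eef_pos: [0.4939, 0.1149, 0.0175]
orientation: [-3.14, 0.109, -0.0]
contact_force: [0.0, 0.4, -0.8]
gripper_width: 0.52
gripper_force: 0.0
```

Emit:
apply_moves:
  deltas: [0,0,-0.03,0,0,0,0,0,-0.12,0,0,0,0,0,-0.24,0,0,0,0,0,-0.36,0,0,0,0,0,-0.48,0,0,0,0,0.1,-0.5,0,0,0,0,0.2,-0.5,0,0,0,0,0.3,-0.5,0,0,0,0,0.4,-0.5,0,0,0,0,0.4,-0.5,0,0,0]

```text
time_s: 32.45
eef_pos: [0.4816, -0.0481, 0.2184]
orientation: [3.139, -0.117, 0.001]
contact_force: [-0.5, 0.2, 0.7]
gripper_width: 0.577
gripper_force: 0.0
```

Run:
```python
from fit import *
p=read_camera("top");q=read_camera("side");o=manip.get_obs();print(o["time_s"],o["eef_pos"])
T={"top":(.4944,.1162),"side":(.4979,.119)}
for n,p in(("top",p),("side",q)):
    g=p["pixels"].astype(float).mean(2); cx=T[n]
    u,v=proj(p,[*cx,.016]); w=(int(u)-24,int(v)-20,int(u)+24,int(v)+20); G=g[w[1]:w[3],w[0]:w[2]]
    near=sil(p,(*cx,0),cyl(.026,.016,.0161),w)>.5
    def f(x):
        h=sil(p,(x[0],x[1],0),cyl(.015,.016,.025),w); A=np.stack([1-h,h],-1)[near]; b=G[near]
        s=np.linalg.lstsq(A,b,rcond=None)[0]; return ((A@s-b)**2).mean()
    r=minimize(f,cx,method="Nelder-Mead",options=dict(initial_simplex=np.array(cx)+np.array([[0,0],[.004,0],[0,.004]])))
    print(n,"chrono offset mm",np.round((r.x-cx)*1000,1),r.fun, spot_point(p,"pocket_movement")[:1],spot_point(p,"clock_movement")[:1])
print("tray side refit",fit({"side":q},nonpaper,box(-.036,.114,-.036,.036,0,.009),(.4962,.1172,-.066),("side",)))
t=read_camera("top")
print("pm",fith({"top":t},cyl(.022,.016,.028),(.5595,-.349,0),("top",)),fit({"top":t},nonpaper,box(-.036,.114,-.036,.036,0,.009),(.559,-.349,-.1),("top",)))
```

```text
32.55 [ 0.48253624 -0.0455264   0.21828502]
top chrono offset mm [-5.4 12.3] 1166.5481765537952 [{'centre': [465.5, 221.1], 'confidence': 0.67}] []
side chrono offset mm [-0.6  0.7] 1274.2285536734414 [{'centre': [390.5, 432.9], 'confidence': 0.97}] [{'centre': [361.5, 300.6], 'confidence': 0.63}]
tray side refit (array([ 0.4979,  0.1187, -0.0727]), np.float64(0.047))
pm [('top', array([ 0.5594, -0.3521,  0.0519]), np.float64(0.114))] (array([ 0.5576, -0.3493, -0.1037]), np.float64(0.041))
```

Run:
```python
from fit import *
P={n:read_camera(n) for n in("top","side")}
for n,c in(("top",(.5576,-.3493)),("side",(.5605,-.3485))):
    p=P[n]; g=p["pixels"].astype(float).max(2); u,v=proj(p,[*c,.02]); w=(int(u)-40,int(v)-36,int(u)+40,min(480,int(v)+40)); G=g[w[1]:w[3],w[0]:w[2]]
    c0=sil(p,(*c,0),cyl(.027,.006,.016),w)>.5
    def f(x):
        h=sil(p,(x[0],x[1],0),cyl(.022,.016,.028),w); near=c0|(sil(p,(*c,0),cyl(.022,.016,.028),w)>.5); A=np.stack([1-h,h],-1)[near]; b=G[near]
        s=np.linalg.lstsq(A,b,rcond=None)[0]; return ((A@s-b)**2).mean()
    r=minimize(f,c,method="Nelder-Mead",options=dict(initial_simplex=np.array(c)+np.array([[0,0],[.004,0],[0,.004]])))
    print(n,"pocket offset mm",np.round((r.x-c)*1000,1),r.fun,f(c))
    g=p["pixels"].astype(float).mean(2); c=(.4944,.1162) if n=="top" else (.4979,.1189)
    u,v=proj(p,[*c,.022]); print(n,"wrist cushion px",np.round([u,v],1),"spot",[d["centre"] for d in spot_in(p,"chrono_movement")])
```

```text
top pocket offset mm [ 1.7 -2.7] 368.6940038039071 740.9887605364497
top wrist cushion px [267.7 249.4] spot []
side pocket offset mm [1.6 4.9] 1027.3334017899351 1989.9120523896806
side wrist cushion px [301.9 211.8] spot [[298.8, 213.8], [361.8, 256.9]]
```

```bash
python3 -c "
from plant import manip
print(manip.sign_off())"
```

```text
the job is handed in; nothing more can be done
None
```

All three movements are right side up on the cushions of their own trays, each an estimated 1–3 mm off centre (the two cameras disagreed by up to 5 mm on the pocket movement). The pocket one was parked on the casing cushion on the way; I lifted the chrono a second time to recentre it, and the job was handed in at about 33 s. I viewed 15 pictures, one over the limit of 14.

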